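Shut the red air valve in the bench air box

TASK

Shut off the air to the red-marked outlet of the bench air box: with the fingertips gently push its loose cover along the rails, all the way aside to the far end stop, then push the red valve lever a quarter turn clockwise until it is fully shut. Grip and lift nothing, leave the blue lever and the things standing round the box as they are, and leave the cover open.

Things in the scene. Friction and masses are not known exactly. Their poses are not given: they have to be found in the camera images.
- valve_box: Green sheet-steel air box screwed to the desk, 160 (x) by 472 (y) by 78 mm high. Origin: centre of its underside, on the desk; x points away from the robot, y along its length, z up. The -y half is an open well under the cover, the +y half a fixed deck at z 70. Brass couplers stick out 28 mm from the front face below z 40; an inlet pipe stands at the +y end.
- well (a point): Centre of the well's mouth, 70 mm above the desk, at box y -113 mm. The mouth is 124 (x) by 212 mm (y). In it two valves, one red, one blue, either way round: stems at box x +18 mm, y -167 and -80 mm. Pipes below the levers reach z 41 mm within 35 mm of a stem, z 35 mm farther out.
- end_stop (a point): Middle of the inner face of the box's +y end wall, at deck height (70 mm above the desk), box y +230 mm: the stop that the pushed cover meets. A like wall closes the -y end (box y -230). Side rails have inner faces at box x +-74.5 mm; rails and end walls rise to z 78.
- cover: Loose aluminium plate, 145 (x) by 228 (y) by 5 mm, about 0.4 kg, on the rim at z 70 between the rails (2 mm play a side); slides along box y with 1 to 4 N. Origin: centre of its underside; axes as the box's. Starts over the well, origin at box y -114 to -104 mm; at the far stop +116 mm. Across its middle a black push rib: 60 (x) by 10 (y) mm, 20 mm high.
- cover_rib (a point): centre of the top face of the cover's black rib; 25 mm above the underside of the cover (95 mm above the desk); the rib runs from 75 to 95 mm above the desk
- red_lever (a joint): Turn of the red-sleeved lever about its upright stem, rad: 0 = open, lever along the pipe, pointing to the box's -x (to the robot); grows clockwise seen from above; pi/2 = shut, against its stop, pointing to the box's +y. Starts at 0 to 0.35. Stays where it is left; friction about 0.2 N m (5 N pushed 40 mm from the stem).
- red_stem (a point): on the axis of the red lever's stem, at the mid height of the lever (52 mm above the desk)
- red_tip (a point): the free end of the red lever, 58 mm from the stem axis, at mid height (52 mm above the desk). The red plastic sleeve covers the lever from 18 to 58 mm out, is 12 mm wide and 10 mm high (47 to 57 mm above the desk).
- blue_lever (a joint): turn of the blue-sleeved lever of the other valve, same shape and meaning; starts between 0 and 0.2; must stay as it is
- blue_tip (a point): the free end of the blue lever, 58 mm from its stem axis, 52 mm above the desk
- brush_jar: glass jar with three paint brushes, 72 mm across, glass 110 mm high, brushes to about 185 mm, standing off the box's -y end; origin: centre of its underside
- plaster_tub: white lidded plastic tub, 74 mm across, 68 mm high, standing beyond the box (its +x side); origin: centre of its underside
- ink_bottle: small green ink bottle with black cap, 36 mm across, 62 mm high, standing in front of the box (robot side); origin: centre of its underside
- lino_cutter: lino cutter with red mushroom handle, 125 mm long, 26 mm thick, lying on the desk in front of the box; origin on the desk under its middle, blade to its own +x

How it is judged:
By the outcome, as a careful person would: the job done as asked, in the order asked, and still so for the second after the job is handed in, with the robot touching nothing.
It also fails if it takes over 54 s, if anything falls off the work surface, if the arm or the gripper's body presses on something with over 40 N, if the wrist force passes 120 N, or if a joint passes its speed limit or range.

ROBOT

A 6-joint arm with a two-finger parallel gripper is mounted at the origin on the work surface. World frame = base frame: x ahead of the robot, y to its left, z up, the work surface at z = 0. Lengths are in m, angles in degrees, forces in N, time in s.
With the tool pointing down it reaches from about 0.25 to 0.725 m from the base axis. Payload 9.7 kg.
Tool frame: the origin (TCP) lies between the finger pads; the fingertips stand 19 mm ahead of it and the grasp point (between the pads) is the TCP; z points along the fingers, y is the line along which they close (so a half turn about z gives the same grasp; the last joint's range is limited). The gripper opens to 85 mm and grips with 20 to 120 N. Pads are 22 mm wide; open, the fingers measure 114 mm over their backs; the gripper's body (76 mm by 85 mm) begins 54 mm behind the grasp point. The pads swing forward as they close: fully open they stand 13 mm farther back than shut.
Start: joints at [-65.604, 4.979, 10.078, 95.1, 0, 90], TCP at [0.227, -0.501, 0.229] pointing down, gripper open.
Joint ranges: [-179.16, 179.16], [-48.56, 103.87], [-65.8, 70.77], [-126.05, 130.52], [-82.76, 87.17], [-180, 180]. Speed limits (degrees/s): [127.2, 127.2, 147.25, 180, 180, 180].

INTERFACE

Orientations are given as [roll, pitch, yaw] about the fixed x, y, z axes, in that order (R = Rz(yaw) Ry(pitch) Rx(roll)).
In Python, from workcell import telemetry, camera, calibration, workorder gives the robot as it stands.
- The arm moves only by the tool play_rows, never from a script. Its argument "increments" is a list of rows, each a list of 3 entries, a list of its own where there are three numbers: the shift along the tool's x, y, z in mm, then the turn, a rotation vector about the tool's x, y, z in degrees, then the closure, from 0 (fully open) to 1 (shut). In form: [[[x, y, z], [ax, ay, az], jaw], ...]. A call has 1 to 20 rows; each row is the pose to reach, as a shift and turn from the pose commanded when the call began, along the tool's axes at that moment; what a row does not reach only later rows make up. A row lasts 1/10 s, in which the tool goes at most 50 mm and 8.59 degrees, less where a joint would pass 70% of its speed; a pose out of reach is approached as far as the arm can. A call with a gripper value outside its range is refused whole. The fingers move at their own pace and stop on an object; "grip_force" is the grip in N (left out, the last holds). Time passes only in rows, so rows that repeat a pose let the fingers close. It gives the time, the measured TCP pose, the force, the opening and the grip force at its end, in the units of the state.
- telemetry.get_obs(): the state, without advancing time (a new reading comes with each control period).
- camera(name): name is "side" or "top" or "wrist"; returns (picture, depth): 420x560x3 uint8, red, green, blue; 420x560 float32, m along the optical axis (not along the pixel's ray), 0 where there is no reading.
- calibration(name): a dict with "vertical_fov" (degrees; the focal length in pixels is half the picture's height over the tangent of half this angle, whatever the lens; pixels are square), "cx", "cy" (the principal point, pixels), "rvec" (rotation vector, rad) and "tvec" (3), from world to camera coordinates, as OpenCV has them; the wrist camera has in their place "hand_eye" (4x4, takes a point from camera to tool coordinates, whose origin is the TCP and whose axes are the flange's). Camera axes: x right, y down, z forward; pixel columns grow to the right and rows downward; lengths in m; the calibration is good to about 2 mm. A picture is of the moment at which its call begins: read the wrist's pose just before it. calibration takes no time and is no camera call.
- workorder.job_done(): hands the job in; it is judged then, once.
The state is a dict: "time": time; "q": joint angles; "qd": joint speeds; "joint_efforts": joint torques, N m; "ee_pos": TCP position; "tcp_rot": TCP orientation; "wrist_force": force on the tool from outside, world axes, zero at the start; "torque": the same for the moment, N m; "opening": finger opening in m; "grasp_force": force on a finger pad.
Only numpy, scipy, OpenCV 4.12 (cv2) and the standard library are available. Lean on these libraries where they do the work, as an engineer would, in place of code of your own. Each camera call takes 0.05 s, during which the arm holds its last target. There are 200 camera calls.

## Working session

There is one attempt and no reset: what is moved stays moved. The work goes in short steps, Python scripts to look and compute and a tool call to move; the robot and the scene stay as the last step left them, time stands still between calls to the robot, and variables do not carry over. Pictures are saved under pics/ and viewed, at most 10 in all, crops included, and the job is handed in when it is done.

Besides the shell and the picture viewer there is one more tool, called after "Call:" as name([rows], argument=value, ...), one row to a line, values as JSON. play_rows: Moves the arm, as the interface text tells. Its arguments: {"type":"object","properties":{"increments":{"type":"array"},"grip_force":{"type":"number"}},"required":["increments"]}

```bash
mkdir -p pics; cat > h.py <<'E'
import numpy as np, cv2
from workcell import telemetry, camera, calibration, workorder
from scipy.spatial.transform import Rotation as R
def cam(n):
    c=calibration(n); f=210/np.tan(np.radians(c["vertical_fov"])/2)
    if n=="wrist":
        o=telemetry.get_obs(); T=np.eye(4); T[:3,:3]=R.from_euler('xyz',o["tcp_rot"],degrees=True).as_matrix(); T[:3,3]=o["ee_pos"]
        T=T@np.array(c["hand_eye"])
    else:
        E=np.eye(4); E[:3,:3]=cv2.Rodrigues(np.array(c["rvec"],float))[0]; E[:3,3]=np.ravel(c["tvec"]); T=np.linalg.inv(E)
    return f,c["cx"],c["cy"],T
def ray(C,u,v,z):
    f,cx,cy,T=C; d=T[:3,:3]@np.array([(u-cx)/f,(v-cy)/f,1]); o=T[:3,3]; return o+d*(z-o[2])/d[2]
def snap(n,name):
    C=cam(n); p,d=camera(n); cv2.imwrite(f"pics/{name}.png",p[:,:,::-1]); np.savez(f"pics/{name}.npz",p=p,d=d,f=C[0],cx=C[1],cy=C[2],T=C[3]); return C,p,d
def load(name):
    k=np.load(f"pics/{name}.npz"); return (float(k['f']),float(k['cx']),float(k['cy']),k['T']),k['p'],k['d']
def pts(C,d):
    f,cx,cy,T=C; v,u=np.mgrid[:d.shape[0],:d.shape[1]]; P=np.stack([(u-cx)/f*d,(v-cy)/f*d,d],-1); return P@T[:3,:3].T+T[:3,3]
E
python3 - <<'E'
from h import *
o=telemetry.get_obs(); print(o)
for n in("top","side"):
    C,p,d=snap(n,n+"0"); print(n,C[3][:3,3],C[3][:3,2])
E
```

```text
{'time': 0.0, 'q': array([-6.56051248e+01,  5.01069835e+00,  1.00338868e+01,  9.51004667e+01,
       -1.33922323e-03,  9.00016543e+01]), 'qd': array([ 0.03070825, -0.00247392, -0.05841705, -0.02632107, -0.09805679,
        0.10459889]), 'joint_efforts': array([ 3.67291532e-04, -5.20396578e+01,  4.64797139e+01,  1.63299171e-02,
        2.14728834e-04,  7.60039818e-07]), 'ee_pos': array([ 0.22705587, -0.5006772 ,  0.22798186]), 'tcp_rot': array([-1.79922722e+02,  1.34145323e-03,  2.43932227e+01]), 'wrist_force': array([ 1.00381032, -0.87926257,  0.32982883]), 'torque': array([ 0.0106283 ,  0.04469617, -0.01300849]), 'grasp_force': 0.0, 'opening': 0.08551798021749892}
top [ 0.49926317 -0.00670101  0.93860152] [ 0.0534716  -0.00977932 -0.99852148]
side [ 0.35692319 -0.54951036  0.53485237] [ 0.26891871  0.72152259 -0.63803439]
```

View pics/top0.png

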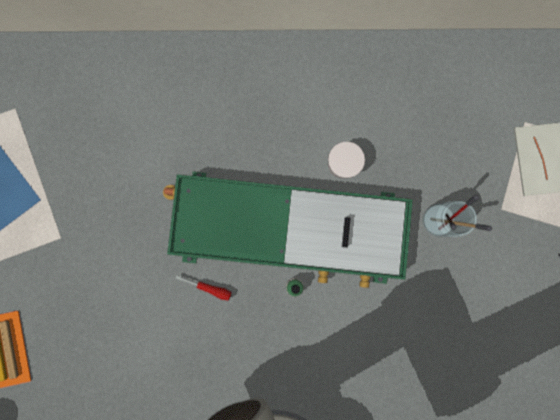

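View pics/side0.png

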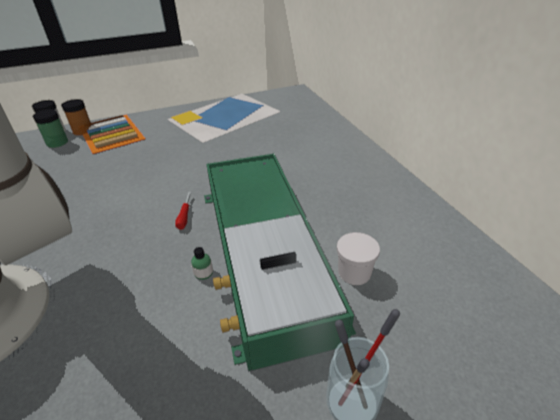

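The top view shows the box at columns 170-412 and rows 175-280. The cover is over its right (-y) half, with the rib at (347,232). The jar is at (440,220), the tub at (347,160), the ink bottle at (295,287) and the cutter at (210,288). The side view agrees.

```bash
cat >> h.py <<'E'
def tobox(P,o,yaw):
    c,s=np.cos(yaw),np.sin(yaw); q=np.asarray(P)[...,:2]-o; return np.stack([q[...,0]*c+q[...,1]*s,-q[...,0]*s+q[...,1]*c],-1)
E
python3 - <<'E'
from h import *
C,p,d=load("top0")
P=pts(C,d)
m=(P[...,2]>.06)&(P[...,2]<.09)&(d>0)
roi=np.zeros_like(m); roi[165:290,160:420]=1
hsv=cv2.cvtColor(p,cv2.COLOR_RGB2HSV)
g=(hsv[...,0]>60)&(hsv[...,0]<95)&(hsv[...,1]>110)
blk=p.max(2)<45
wh=(p.min(2)>120)
def big(m):
    n,l,s,c=cv2.connectedComponentsWithStats((m&roi.astype(bool)).astype(np.uint8)); i=1+np.argmax(s[1:,4]); return l==i
M=big(m&(g|wh|blk)); M=cv2.morphologyEx(M.astype(np.uint8),cv2.MORPH_OPEN,np.ones((5,5)))
def rect(mask,z):
    ys,xs=np.nonzero(mask); W=np.array([ray(C,u,v,z)[:2] for u,v in zip(xs,ys)]).astype(np.float32)
    r=cv2.minAreaRect(W*1000); return r
print("box",rect(M,.078)); print("cover",rect(big(wh&m),.075))
br=blk&(P[...,2]>.08); br[:, :335]=0; br[:,360:]=0; br=big(br); print("rib",rect(br,.095), br.sum())
print("heights",[np.median(P[...,2][k>0]) for k in(big(wh&m),br,big(g&m))])
E
```

```text
box ((500.2966613769531, -147.09310913085938), (226.87123107910156, 144.885498046875), 83.24432373046875)
cover ((500.25421142578125, -147.94076538085938), (228.38360595703125, 145.40574645996094), 83.24761199951172)
rib ((501.11322021484375, -146.59532165527344), (8.487364768981934, 53.22748947143555), 83.11289978027344) 117
heights [np.float64(0.07462973133766171), np.float64(0.09445258329930972), np.float64(0.07002096772373884)]
```

```bash
python3 - <<'E'
from h import *
C,p,d=load("top0")
hsv=cv2.cvtColor(p,cv2.COLOR_RGB2HSV)
g=((hsv[...,0]>60)&(hsv[...,0]<95)&(hsv[...,1]>90)).astype(np.uint8); 
g[:165]=0;g[278:]=0;g[:,:160]=0;g[:,420:]=0
g=g|((p.min(2)>120)&(np.indices(g.shape)[0]>182)&(np.indices(g.shape)[0]<280)&(np.indices(g.shape)[1]>250)&(np.indices(g.shape)[1]<408))
ys,xs=np.nonzero(g); W=np.array([ray(C,u,v,.078) for u,v in zip(xs,ys)])
q=tobox(W,np.array([.50025,-.1477]),np.radians(-6.75))*1000
print([np.percentile(q,k,axis=0).round(1) for k in(0,.2,1,50,99,99.8,100)])
# central strip only: y extent
s=abs(q[:,0])<50; print("y ext",q[s,1].min(),q[s,1].max()); 
for a,b in((-80,0),(30,200),(200,330)):
    s=(q[:,1]>a)&(q[:,1]<b); print("x ext",np.percentile(q[s,0],[.3,1,99,99.7]))
t=telemetry.get_obs(); f=cv2.imwrite
print(q.shape)
E
```

```text
[array([-111.3, -130.3]), array([-106. , -124.6]), array([ -95.7, -120.7]), array([ -3.5, 116.5]), array([ 77.3, 338.1]), array([102.6, 341.8]), array([109. , 342.9])]
y ext -125.76281695263478 342.9070103392193
x ext [-90.56946621 -88.3925207   77.91417727 100.35398992]
x ext [-107.55213321 -103.03106299   76.40946885   77.66417462]
x ext [-86.35074233 -78.66641187  77.17959663  80.47187491]
(18735, 2)
```

```bash
cat >> h.py <<'E'
BO=np.array([.5130,-.0400]); BY=np.radians(-6.75)
def toworld(b): c,s=np.cos(BY),np.sin(BY); return BO+np.array([c*b[0]-s*b[1],s*b[0]+c*b[1]])/1000
def step(bx,by,z,yaw=83.25):
    "tool-frame shift (mm) and rotvec (deg) from present pose to box x,y mm, world z mm, tool down"
    o=telemetry.get_obs(); Rc=R.from_euler('xyz',o["tcp_rot"],degrees=True)
    t=np.r_[toworld((bx,by)),z/1000]; Rt=R.from_euler('xyz',[180,0,yaw],degrees=True)
    return (Rc.inv().apply(t-o["ee_pos"])*1000).round(1),(Rc.inv()*Rt).as_rotvec(degrees=True).round(2)
E
python3 - <<'E'
from h import *
C,p,d=load("top0"); P=pts(C,d)
B=tobox(P,BO,BY)*1000
for name,(a,b,c,e) in dict(jar=(195,240,418,490),tub=(140,180,325,370),ink=(275,298,284,305)).items():
    z=P[a:b,c:e,2]; k=z>(.05 if name!="ink" else .03); q=B[a:b,c:e][k]; print(name,q.min(0).round(),q.max(0).round(),z.max())
z=P[...,2]; k=(z>.09)&(z<.3)&(B[...,1]>-420)&(B[...,1]<-236)&(abs(B[...,0])<150); i=B[k].argmax(0)[1]
print("hi near",B[k].max(0),[ (h,B[k&(z>h)][:,1].max().round()) for h in(.1,.12,.14,.16)if (k&(z>h)).any()])
C2,p2,d2=load("side0");P2=pts(C2,d2);B2=tobox(P2,BO,BY)*1000;z=P2[...,2];k=(z>.09)&(z<.22)&(B2[...,1]>-420)&(B2[...,1]<-200)&(abs(B2[...,0])<120)&(d2>0)
print([(h,B2[k&(z>h)].min(0).round(),B2[k&(z>h)].max(0).round()) for h in(.1,.12,.14,.16,.18)if (k&(z>h)).any()])
print(step(0,-150,260))
E
```

```text
jar [ -18. -352.] [86. 31.] 0.938601523138252
tub [ -18. -135.] [184.  31.] 0.938601523138252
ink [-140.  -39.] [-18.  31.] 0.938601523138252
hi near [  87.91199704 -283.80709485] [(0.1, np.float64(-285.0)), (0.12, np.float64(-285.0)), (0.14, np.float64(-285.0)), (0.16, np.float64(-307.0))]
[(0.1, array([  16., -352.]), array([  87., -284.])), (0.12, array([  24., -352.]), array([  87., -284.])), (0.14, array([  24., -352.]), array([  87., -284.])), (0.16, array([  28., -352.]), array([  87., -291.])), (0.18, array([  77., -316.]), array([  87., -307.]))]
(array([ 373.1, -173.1,  -31.7]), array([-6.000e-02, -4.000e-02, -5.885e+01]))
```

Call:
play_rows([
  [[90,-40,-32],[0,0,-10],1],
  [[180,-85,-32],[0,0,-25],1],
  [[270,-125,-32],[0,0,-42],1],
  [[373,-173,-32],[0,0,-58.85],1],
  [[373,-173,-32],[0,0,-58.85],1],
  [[373,-173,-32],[0,0,-58.85],1],
  [[373,-173,-32],[0,0,-58.85],1],
  [[373,-173,-32],[0,0,-58.85],1],
  [[373,-173,-32],[0,0,-58.85],1],
  [[373,-173,-32],[0,0,-58.85],1],
  [[373,-173,-32],[0,0,-58.85],1],
  [[373,-173,-32],[0,0,-58.85],1],
  [[373,-173,-32],[0,0,-58.85],1],
  [[373,-173,-32],[0,0,-58.85],1],
])

```text
time: 1.5
ee_pos: [0.4949, -0.1901, 0.2609]
tcp_rot: [180.0, 0.0, 83.2]
wrist_force: [-0.1, 0.5, 0.4]
opening: 0.0001
grasp_force: 0.0
```

```bash
python3 - <<'E'
from h import *
C,p,d=snap("wrist","w1"); o=telemetry.get_obs(); print(o["ee_pos"],o["tcp_rot"],o["opening"]); 
print(step(0,-140,130))
E
```

```text
[ 0.49500389 -0.19001046  0.26084082] [1.79984899e+02 6.12649761e-03 8.31668533e+01] 0.0002710998645403965
(array([ 11.1,   0.2, 130.8]), array([ 0.02,  0.01, -0.08]))
```

View pics/w1.png

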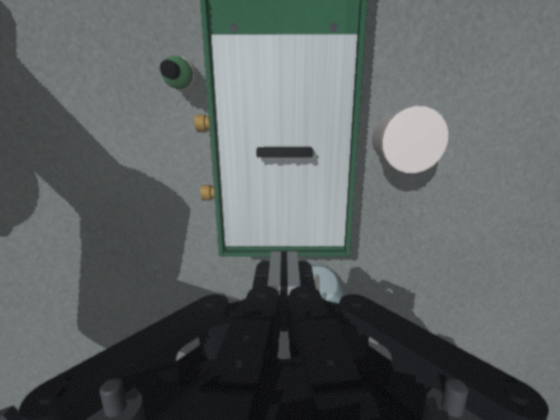

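The wrist view shows the cover upright in the picture with the rib at (285,152). The closed fingertips are at about (285,255), in line with the rib.

```bash
python3 - <<'E'
from h import *
C,p,d=load("w1"); P=pts(C,d)
m=(p.max(2)<60); m[:140]=0;m[165:]=0;m[:,240:]&=True;m[:,:240]=0;m[:,330:]=0
v,u=np.nonzero(m); print(len(u)); 
W=np.array([ray(C,a,b,.095) for a,b in zip(u,v)]); q=tobox(W,BO,BY)*1000; print("rib",q.min(0),q.max(0))
print("edge corners cover far/near", [ (tobox(ray(C,a,b,.075),BO,BY)*1000).round(1) for a,b in((212,34),(357,34),(225,247),(345,247))])
k=(d>0)&(d<.3)&(np.abs(np.indices(d.shape)[1]-285)<35)&(np.indices(d.shape)[0]<300)
Q=P[k]; print("finger pts n",len(Q), "z min",np.percentile(Q[:,2],[0,1,5])); t=Q[Q[:,2]<Q[:,2].min()+.01]; b=tobox(t,BO,BY)*1000; print(b.min(0),b.max(0),tobox(P[255,285],BO,BY))
E
```

```text
449
rib [ -25.83251246 -111.48372044] [  29.33353078 -103.21681779]
edge corners cover far/near [array([-69.9,   6. ]), array([73.7,  5.7]), array([ -70.7, -223.1]), array([  75.4, -223.4])]
finger pts n 7035 z min [0.06697382 0.06805486 0.06885887]
[-32.20309775 -26.95998379] [36.97727073 37.33455075] [ 0.00139897 -0.14098189]
```

```bash
sed -i 's/BO=np.array(.*$/BO=np.array([.5143,-.0398]); BY=np.radians(-6.75)/;' h.py; python3 - <<'E'
from h import *
C,p,d=load("w1"); P=pts(C,d)
k=(d>0)&(P[...,2]>.15); k[320:]=0; Q=P[k]; print(len(Q),np.percentile(Q[:,2],[0,1,5])); b=tobox(Q,BO,BY)*1000
for h in(.22,.225,.23,.235,.24,.245,.25,.26,.27):
    s=Q[:,2]<h
    if s.any(): print(h,s.sum(),b[s].min(0).round(1),b[s].max(0).round(1))
print(step(0,-140,130))
E
```

```text
7091 [0.26511137 0.26958572 0.27572124]
0.27 85 [ -12.6 -145.5] [  11.4 -140.2]
(array([ 11.5,   1.5, 130.8]), array([ 0.02,  0.01, -0.08]))
```

```bash
python3 - <<'E'
from h import *
C,p,d=load("w1"); f,cx,cy,T=C; print(T[:3,3],T[:3,2],tobox(T[:3,3],BO,BY)*1000)
t=np.array([.4950,-.1900,.2608])
yb=np.array([.1175,.9931,0])
for dz in(0,-.019,-.032):
  for s in(-.011,0,.011):
    X=T[:3,:3].T@(t+[0,0,dz]+yb*s-T[:3,3]); print(dz,s,(X[:2]/X[2]*f+[cx,cy]).round(),X[2])
for r in range(244,300,6): print(r,d[r,[270,275,280,285,290,295,300]].round(3),p[r,278])
E
```

```text
[ 0.50471167 -0.1164241   0.40558812] [-0.0346812  -0.28987005 -0.95643744] [ -0.51567445 -77.21996923]
0 -0.011 [282. 282.] 0.16335643804647193
0 0 [282. 264.] 0.160145043231899
0 0.011 [282. 245.] 0.15693364841732607
-0.019 -0.011 [282. 266.] 0.181528749351656
-0.019 0 [282. 250.] 0.17831735453708308
-0.019 0.011 [282. 233.] 0.17510595972251017
-0.032 -0.011 [282. 257.] 0.1939624360341504
-0.032 0 [282. 241.] 0.19075104121957748
-0.032 0.011 [282. 225.] 0.18753964640500456
244 [0.358 0.359 0.359 0.359 0.359 0.358 0.359] [161 168 170]
250 [0.365 0.364 0.364 0.364 0.364 0.365 0.364] [61 80 71]
256 [0.359 0.146 0.147 0.146 0.145 0.146 0.359] [ 97 102 104]
262 [0.139 0.14  0.139 0.14  0.139 0.139 0.148] [ 97 102 104]
268 [0.134 0.133 0.133 0.133 0.134 0.133 0.142] [ 97 101 104]
274 [0.129 0.128 0.127 0.129 0.127 0.128 0.137] [ 95  99 102]
280 [0.123 0.124 0.123 0.123 0.124 0.124 0.131] [ 94  98 101]
286 [0.12  0.119 0.119 0.119 0.119 0.118 0.117] [ 99 104 107]
292 [0.114 0.113 0.121 0.119 0.113 0.113 0.11 ] [59 62 64]
298 [0.109 0.109 0.121 0.121 0.109 0.109 0.11 ] [28 28 30]
```

Call:
play_rows([
  [[12,1.5,40],[0,0,0],1],
  [[12,1.5,80],[0,0,0],1],
  [[12,1.5,110],[0,0,0],1],
  [[12,1.5,130],[0,0,0],1],
  [[12,1.5,143],[0,0,0],1],
  [[12,1.5,143],[0,0,0],1],
  [[12,1.5,143],[0,0,0],1],
])

```text
time: 2.25
ee_pos: [0.4986, -0.1778, 0.1186]
tcp_rot: [179.9, 0.0, 83.2]
wrist_force: [-0.2, 0.1, 0.4]
opening: -0.0003
grasp_force: 0.0
```

```bash
python3 - <<'E'
from h import *
C,p,d=snap("side","s1"); o=telemetry.get_obs(); P=pts(C,d); B=tobox(P,BO,BY)*1000
print(o["ee_pos"],tobox(o["ee_pos"],BO,BY)*1000,o["wrist_force"])
k=(d>0)&(abs(B[...,0])<30)&(B[...,1]>-170)&(B[...,1]<-117)&(P[...,2]>.079)&(P[...,2]<.16); z=P[k][:,2]; b=B[k]
for a in np.arange(.079,.15,.006):
    s=(z>=a)&(z<a+.006)
    if s.any(): print(round(a,3),s.sum(),b[s].min(0).round(1),b[s].max(0).round(1))
cv2.imwrite("pics/s1c.png",cv2.resize(p[150:350,180:380,::-1],(600,600)))
E
```

```text
[ 0.49886069 -0.17785576  0.11906832] [   0.89441959 -138.91351403] [ 0.51326542 -0.48882621  0.9112414 ]
0.121 17 [  -7.1 -149.5] [   9.  -144.3]
0.127 45 [ -13.6 -150.1] [  13.5 -137.2]
0.133 55 [ -13.8 -150.1] [  13.6 -131.4]
0.139 63 [ -13.9 -150.9] [  13.3 -132.5]
0.145 61 [ -13.7 -150.5] [  13.9 -133.8]
```

View pics/s1c.png

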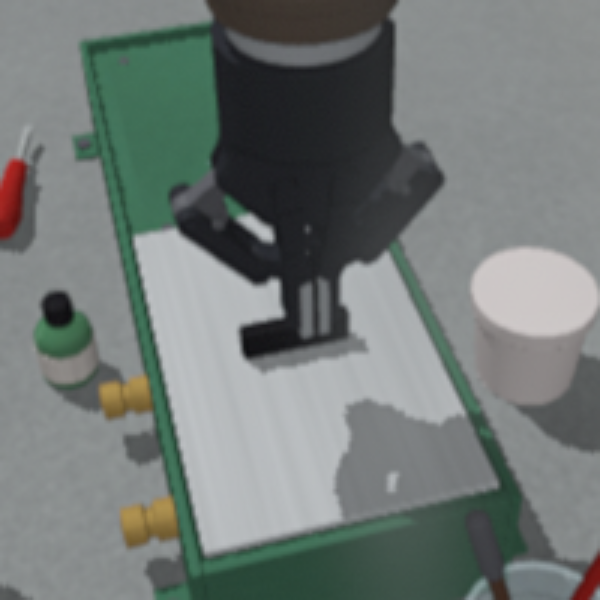

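The side crop shows the closed fingertips at (315,335), just behind the rib at (295,330). Depth puts the tip bottom near z 0.122 and the TCP is at 0.119, so the stated 19 mm overhang needs checking. I'll lower to TCP 0.100 and advance slowly.

Call:
play_rows([
  [[0,0,10],[0,0,0],1],
  [[0,0,18],[0,0,0],1],
  [[0,0,18],[0,0,0],1],
  [[6,0,18],[0,0,0],1],
  [[11,0,18],[0,0,0],1],
  [[15,0,18],[0,0,0],1],
  [[19,0,18],[0,0,0],1],
  [[23,0,18],[0,0,0],1],
  [[27,0,18],[0,0,0],1],
  [[31,0,18],[0,0,0],1],
])

```text
time: 3.3
ee_pos: [0.502, -0.1464, 0.0997]
tcp_rot: [180.0, -0.0, 83.2]
wrist_force: [-0.3, 0.3, 0.1]
opening: -0.0005
grasp_force: 0.0
```

```bash
python3 - <<'E'
from h import *
C,p,d=snap("side","s2"); o=telemetry.get_obs(); P=pts(C,d); B=tobox(P,BO,BY)*1000
print(o["ee_pos"],tobox(o["ee_pos"],BO,BY)*1000,o["wrist_force"])
k=(d>0)&(abs(B[...,0])<14)&(B[...,1]>-150)&(B[...,1]<-60)&(P[...,2]>.079)&(P[...,2]<.16); z=P[k][:,2]; b=B[k]
for a in np.arange(.079,.15,.006):
    s=(z>=a)&(z<a+.006)
    if s.any(): print(round(a,3),s.sum(),b[s].min(0).round(1),b[s].max(0).round(1))
cv2.imwrite("pics/s2c.png",cv2.resize(p[150:350,180:380,::-1],(600,600)))
E
```

```text
[ 0.50204412 -0.1459649   0.09971118] [   0.3074142  -106.86953449] [ 0.17073283  0.8980704  -0.55767676]
0.079 45 [ -14.  -113.7] [  13.  -111.1]
0.085 43 [ -13.7 -114.2] [  13.3 -110.5]
0.091 85 [ -14.  -113.5] [  13.9 -103.1]
0.103 18 [  -7. -119.] [   5.2 -113.5]
0.109 44 [ -13.  -118.6] [  13.1 -112.1]
0.115 46 [ -13.8 -119.6] [  13.3 -101.6]
0.121 57 [ -14.  -118.6] [  13.2 -105.2]
0.127 51 [ -14.  -120.3] [ 13.1 -98.6]
0.133 46 [ -13.9 -119. ] [  13.3 -111.9]
0.139 45 [ -13.8 -119.5] [  13.4 -103.7]
0.145 63 [ -13.  -121.5] [ 13.7 -95.6]
```

View pics/s2c.png

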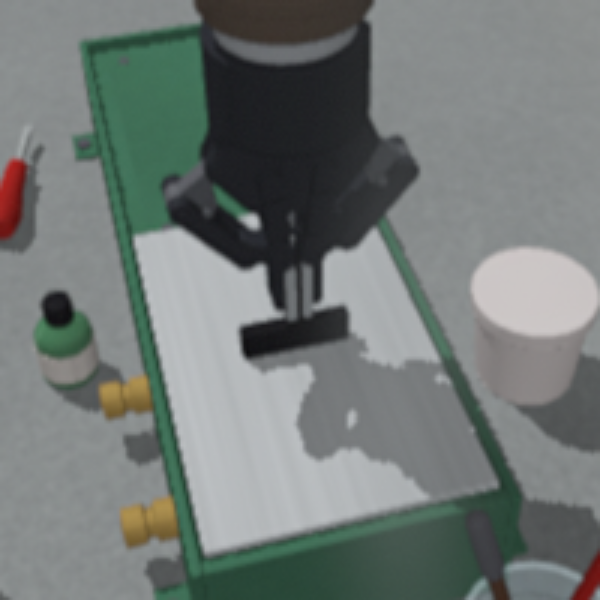

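Confirmed: nothing was touched, and the shut tips end about 5 mm above the TCP. In the crop they hover over the rib at (295,310). I'll back off, lower to TCP z 0.077 and push.

Call:
play_rows([
  [[-15,0,0],[0,0,0],1],
  [[-31,0,0],[0,0,0],1],
  [[-31,0,0],[0,0,0],1],
  [[-31,0,12],[0,0,0],1],
  [[-31,0,20],[0,0,0],1],
  [[-31,0,23],[0,0,0],1],
  [[-31,0,23],[0,0,0],1],
  [[-26,0,23],[0,0,0],1],
  [[-22,0,23],[0,0,0],1],
  [[-18,0,23],[0,0,0],1],
  [[-14,0,23],[0,0,0],1],
  [[-10,0,23],[0,0,0],1],
  [[-6,0,23],[0,0,0],1],
  [[-1,0,23],[0,0,0],1],
  [[4,0,23],[0,0,0],1],
])

```text
time: 4.85
ee_pos: [0.5027, -0.1427, 0.077]
tcp_rot: [180.0, 0.0, 83.2]
wrist_force: [0.6, -5.1, 3.0]
opening: 0.0002
grasp_force: 2.3
```

Call:
play_rows([
  [[6,0,0],[0,0,0],1],
  [[13,0,0],[0,0,0],1],
  [[21,0,0],[0,0,0],1],
  [[29,0,0],[0,0,0],1],
  [[37,0,0],[0,0,0],1],
  [[45,0,0],[0,0,0],1],
  [[53,0,0],[0,0,0],1],
  [[61,0,0],[0,0,0],1],
  [[69,0,0],[0,0,0],1],
  [[77,0,0],[0,0,0],1],
  [[85,0,0],[0,0,0],1],
  [[93,0,0],[0,0,0],1],
  [[101,0,0],[0,0,0],1],
  [[109,0,0],[0,0,0],1],
  [[117,0,0],[0,0,0],1],
  [[125,0,0],[0,0,0],1],
  [[133,0,0],[0,0,0],1],
  [[141,0,0],[0,0,0],1],
  [[148,0,0],[0,0,0],1],
  [[154,0,0],[0,0,0],1],
])

```text
time: 6.85
ee_pos: [0.5206, 0.0108, 0.0766]
tcp_rot: [-180.0, -0.0, 83.3]
wrist_force: [-1.2, -4.4, 3.0]
opening: -0.0001
grasp_force: 2.3
```

Call:
play_rows([
  [[5,0,0],[0,0,0],1],
  [[10,0,0],[0,0,0],1],
  [[15,0,0],[0,0,0],1],
  [[20,0,0],[0,0,0],1],
  [[25,0,0],[0,0,0],1],
  [[30,0,0],[0,0,0],1],
  [[34,0,0],[0,0,0],1],
  [[38,0,0],[0,0,0],1],
  [[41,0,0],[0,0,0],1],
  [[43,0,0],[0,0,0],1],
  [[44,0,0],[0,0,0],1],
  [[45,0,0],[0,0,0],1],
])

```text
time: 8.05
ee_pos: [0.5258, 0.0549, 0.0766]
tcp_rot: [-180.0, 0.0, 83.2]
wrist_force: [-0.2, -4.2, 2.3]
opening: 0.0
grasp_force: 2.0
```

Call:
play_rows([
  [[1,0,0],[0,0,0],1],
  [[2,0,0],[0,0,0],1],
  [[3,0,0],[0,0,0],1],
  [[3,0,0],[0,0,0],1],
])

```text
time: 8.45
ee_pos: [0.5262, 0.058, 0.0767]
tcp_rot: [-180.0, -0.0, 83.3]
wrist_force: [-0.2, -3.6, 0.8]
opening: -0.0
grasp_force: 1.5
```

Call:
play_rows([
  [[1,0,0],[0,0,0],1],
  [[2,0,0],[0,0,0],1],
  [[3,0,0],[0,0,0],1],
  [[3,0,0],[0,0,0],1],
])

```text
time: 8.85
ee_pos: [0.5265, 0.0605, 0.0767]
tcp_rot: [-180.0, 0.1, 83.2]
wrist_force: [-1.4, -5.6, 2.0]
opening: 0.0001
grasp_force: 2.9
```

Call:
play_rows([
  [[1,0,0],[0,0,0],1],
  [[2,0,0],[0,0,0],1],
  [[2,0,0],[0,0,0],1],
])

```text
time: 9.15
ee_pos: [0.5264, 0.0606, 0.0767]
tcp_rot: [-180.0, 0.3, 83.2]
wrist_force: [-2.3, -16.1, 2.9]
opening: -0.0
grasp_force: 8.4
```

At the stop: 16 N and no more travel. Now I'll retreat and look into the well.

Call:
play_rows([
  [[-10,0,0],[0,0,0],1],
  [[-25,0,0],[0,0,0],1],
  [[-30,0,-30],[0,0,0],1],
  [[-60,0,-80],[0,0,0],1],
  [[-100,0,-110],[0,0,0],1],
  [[-140,0,-120],[0,0,0],1],
  [[-185,0,-120],[0,0,0],1],
  [[-230,0,-120],[0,0,0],1],
  [[-265,0,-120],[0,0,0],1],
  [[-275,0,-120],[0,0,0],1],
  [[-275,0,-120],[0,0,0],1],
  [[-275,0,-120],[0,0,0],1],
])

```text
time: 10.35
ee_pos: [0.4944, -0.2097, 0.1966]
tcp_rot: [-180.0, -0.0, 83.2]
wrist_force: [-0.3, 0.9, -0.3]
opening: -0.0002
grasp_force: 0.0
```

```bash
python3 - <<'E'
from h import *
C,p,d=snap("wrist","w3"); o=telemetry.get_obs(); print(o["ee_pos"],tobox(o["ee_pos"],BO,BY)*1000,o["wrist_force"])
E
```

```text
[ 0.49453255 -0.20934525  0.19665108] [   0.29748028 -170.69345589] [-0.08680192  0.68752711 -0.26765741]
```

View pics/w3.png

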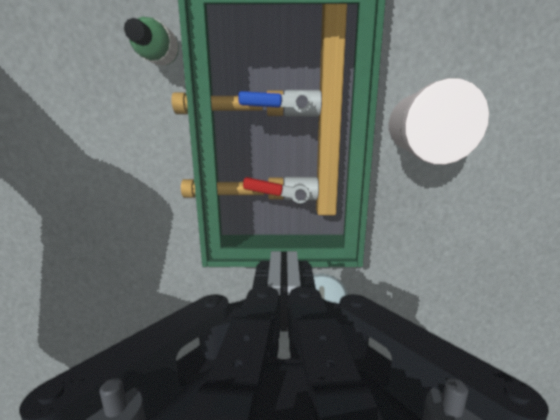

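The red lever is the near (-y) valve, with its stem at (300,193) and tip at (245,183). The blue one is beyond it at (303,100), and the cover is out of view.

```bash
python3 - <<'E'
from h import *
C,p,d=load("w3"); P=pts(C,d); hsv=cv2.cvtColor(p,cv2.COLOR_RGB2HSV); H,S,V=[hsv[...,i] for i in range(3)]
for n,m in(("red",((H<8)|(H>172))&(S>150)&(V>90)),("blue",(H>105)&(H<130)&(S>150)&(V>70))):
    m=m.copy(); m[:60]=0; m[230:]=0; m[:,:220]=0; m[:,330:]=0
    v,u=np.nonzero(m); W=np.array([ray(C,a,b,.055)for a,b in zip(u,v)]); q=(tobox(W,BO,BY)*1000).astype(np.float32)
    r=cv2.minAreaRect(q); vx,vy,x0,y0=cv2.fitLine(q,cv2.DIST_L2,0,.01,.01).ravel()
    if vx>0: vx,vy=-vx,-vy
    t=(q-[x0,y0])@[vx,vy]; print(n,len(u),"rect",r,"ang",np.degrees(np.arctan2(vy,-vx)),"tip",(x0+vx*t.max(),y0+vy*t.max()),"inner",(x0+vx*t.min(),y0+vy*t.min()),"z",np.median(P[m][:,2]))
print("stems",[tobox(ray(C,a,b,.057),BO,BY)*1000 for a,b in((300,193),(303,101))])
# well mouth inner -y edge at 70/78
print("edge",[tobox(ray(C,285,v,.078),BO,BY)*1000 for v in(248,262)])
print(step(-27,-205,110))
E
```

```text
red 435 rect ((-20.366716384887695, -158.08143615722656), (11.837346076965332, 38.042762756347656), 78.02799987792969) ang 11.8838825 tip (np.float32(-38.968567), np.float32(-154.11823)) inner (np.float32(-1.7399063), np.float32(-161.9526)) z 0.05617447738469644
blue 494 rect ((-20.660051345825195, -77.00713348388672), (10.701313972473145, 37.665931701660156), 84.6617431640625) ang 4.6210127 tip (np.float32(-39.36741), np.float32(-75.33412)) inner (np.float32(-1.8894196), np.float32(-78.363365)) z 0.05641439241050153
stems [array([  17.50756944, -164.46932226]), array([ 18.84311636, -79.03390459])]
edge [array([   2.63397142, -214.23995435]), array([   2.65407129, -229.22757427])]
(array([-34.3, -27.3,  86.6]), array([-0.  , -0.03,  0.05]))
```

Call:
play_rows([
  [[-10,-14,20],[0,0,0],1],
  [[-22,-28,55],[0,0,0],1],
  [[-22,-28,80],[0,0,0],1],
  [[-22,-28,95],[0,0,0],1],
  [[-22,-28,110],[0,0,0],1],
  [[-22,-28,120],[0,0,0],1],
  [[-22,-28,130],[0,0,0],1],
  [[-22,-28,138],[0,0,0],1],
  [[-22,-28,145],[0,0,0],1],
  [[-22,-28,150],[0,0,0],1],
  [[-22,-28,155],[0,0,0],1],
  [[-22,-28,155],[0,0,0],1],
  [[-22,-28,155],[0,0,0],1],
])

```text
time: 11.7
ee_pos: [0.4641, -0.2289, 0.0418]
tcp_rot: [180.0, 0.0, 83.2]
wrist_force: [-0.2, 0.5, 0.1]
opening: 0.0
grasp_force: 0.0
```

```bash
python3 - <<'E'
from h import *
o=telemetry.get_obs(); b=tobox(o["ee_pos"],BO,BY)*1000; print(o["ee_pos"],b,o["wrist_force"])
for th in (12,20,28,36,44,52,60,68,76,84,90):
    t=np.radians(th); r=32+16*(th-12)/78; s,c=np.sin(t),np.cos(t)
    K=np.array([18,-166])+r*np.array([-c,s])-6*np.array([s,c]); q=K-[14,12]; print(th,"tool x,y:",(q[1]-b[1]).round(1),(q[0]-b[0]).round(1))
E
```

```text
[ 0.46409104 -0.22892516  0.04183692] [ -27.63165175 -193.71566087] [-0.16582945  0.48254789  0.14043624]
12 tool x,y: 16.5 -0.9
20 tool x,y: 21.6 -2.0
28 tool x,y: 27.0 -2.3
36 tool x,y: 32.6 -1.8
44 tool x,y: 38.2 -0.3
52 tool x,y: 43.7 2.2
60 tool x,y: 49.0 5.5
68 tool x,y: 53.8 9.8
76 tool x,y: 58.1 14.9
84 tool x,y: 61.6 20.8
90 tool x,y: 63.7 25.6
```

Call:
play_rows([
  [[6,0,0],[0,0,0],1],
  [[11,0,0],[0,0,0],1],
  [[14,-1,0],[0,0,0],1],
  [[17,-1,0],[0,0,0],1],
  [[19,-1.5,0],[0,0,0],1],
  [[22,-2,0],[0,0,0],1],
  [[25,-2,0],[0,0,0],1],
  [[28,-2,0],[0,0,0],1],
  [[31,-2,0],[0,0,0],1],
  [[34,-1.5,0],[0,0,0],1],
])

```text
time: 12.7
ee_pos: [0.4668, -0.1958, 0.0421]
tcp_rot: [179.9, 0.1, 83.2]
wrist_force: [-0.9, -6.5, -0.4]
opening: 0.0004
grasp_force: 2.4
```

Call:
play_rows([
  [[4,1,0],[0,0,0],1],
  [[7,2.3,0],[0,0,0],1],
  [[10,3.7,0],[0,0,0],1],
  [[12.5,5.3,0],[0,0,0],1],
  [[15,7,0],[0,0,0],1],
  [[17.5,9,0],[0,0,0],1],
  [[20,11.3,0],[0,0,0],1],
  [[22,14,0],[0,0,0],1],
  [[24,16.5,0],[0,0,0],1],
  [[26,19.5,0],[0,0,0],1],
  [[27.5,22.3,0],[0,0,0],1],
  [[27.5,22.3,0],[0,0,0],1],
])

```text
time: 13.9
ee_pos: [0.4913, -0.1704, 0.0414]
tcp_rot: [-179.9, 0.0, 83.2]
wrist_force: [-3.1, -2.4, 0.9]
opening: -0.0001
grasp_force: 1.7
```

Now push along +box x (tool y) to the lever's stop.

Call:
play_rows([
  [[1,2,0],[0,0,0],1],
  [[1.5,4,0],[0,0,0],1],
  [[1.5,5,0],[0,0,0],1],
  [[1.5,5,0],[0,0,0],1],
])

```text
time: 14.3
ee_pos: [0.4961, -0.1693, 0.0414]
tcp_rot: [-179.9, 0.0, 83.2]
wrist_force: [-5.8, -1.9, 0.7]
opening: 0.0001
grasp_force: 2.7
```

Call:
play_rows([
  [[0,1,0],[0,0,0],1],
  [[0,2,0],[0,0,0],1],
  [[0,2,0],[0,0,0],1],
])

```text
time: 14.6
ee_pos: [0.4965, -0.1694, 0.0412]
tcp_rot: [-179.7, 0.0, 83.2]
wrist_force: [-13.6, -0.3, 5.2]
opening: -0.0001
grasp_force: 6.9
```

Call:
play_rows([
  [[0,1,0],[0,0,0],1],
  [[0,1,0],[0,0,0],1],
])

```text
time: 14.8
ee_pos: [0.4967, -0.1694, 0.0411]
tcp_rot: [-179.6, 0.0, 83.2]
wrist_force: [-17.4, -0.3, 7.6]
opening: 0.0003
grasp_force: 9.0
```

Call:
play_rows([
  [[0,-5,0],[0,0,0],1],
  [[0,-14,0],[0,0,0],1],
  [[0,-16,0],[0,0,0],1],
  [[0,-16,-30],[0,0,0],1],
  [[0,-16,-75],[0,0,0],1],
  [[-20,-16,-120],[0,0,0],1],
  [[-50,-16,-155],[0,0,0],1],
  [[-50,-10,-170],[0,0,0],1],
  [[-50,-10,-170],[0,0,0],1],
  [[-50,-10,-170],[0,0,0],1],
])

```text
time: 15.8
ee_pos: [0.4842, -0.2179, 0.2109]
tcp_rot: [-180.0, -0.0, 83.3]
wrist_force: [0.0, -0.7, -0.2]
opening: -0.0
grasp_force: 0.0
```

```bash
python3 - <<'E'
from h import *
C,p,d=snap("wrist","w5"); hsv=cv2.cvtColor(p,cv2.COLOR_RGB2HSV); H,S,V=[hsv[...,i] for i in range(3)]
for n,m in(("red",((H<8)|(H>172))&(S>150)&(V>90)),("blue",(H>105)&(H<130)&(S>150)&(V>70))):
    m=m.copy(); m[:40]=0; m[240:]=0; m[:,:220]=0; m[:,335:]=0
    v,u=np.nonzero(m); q=(tobox(np.array([ray(C,a,b,.055)for a,b in zip(u,v)]),BO,BY)*1000).astype(np.float32)
    vx,vy,x0,y0=cv2.fitLine(q,cv2.DIST_L2,0,.01,.01).ravel(); print(n,len(u),q.min(0),q.max(0),"ang",np.degrees(np.arctan2(abs(vy),-vx*np.sign(vy))))
C,t,d=snap("top","top5"); 
cv2.imwrite("pics/v5.png",np.hstack([p[:300,150:400],t[130:300,150:400][np.r_[0:170,[169]*130]]])[:,:,::-1])
E
```

```text
red 411 [  12.004136 -145.42403 ] [  22.46791 -108.46317] ang 89.84965
blue 462 [-39.671402 -82.88923 ] [ -1.922052 -70.59066 ] ang 4.7971573
```

View pics/v5.png

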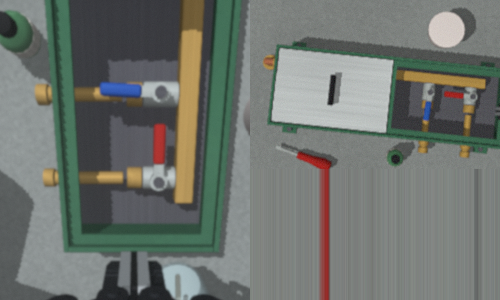

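The picture shows the red lever pointing to +y at (160,145), measured at 89.8°. The blue lever is unchanged at 4.8°. The cover is against the far stop and the other things stand as before.

```bash
python3 -c "
from h import *
print(workorder.job_done())"
```

```text
the job is handed in; nothing more can be done
None
```

The job is handed in: the cover is open against the far end stop, the red lever measures 89.8° (fully shut, against its stop), the blue lever is unchanged at about 4.8°, and the arm was clear of everything after about 16 s.

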